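Close the solvent bottle that was left open

ROBOT

A 6-joint arm with a two-finger parallel gripper is mounted at the origin on a cart in front of the work surface, level with it; the furniture and walls round the work are solid. World frame = base frame: x ahead of the robot, y to its left, z up, the work surface at z = 0. Lengths are in m, angles in rad, forces in N, time in s.
With the tool pointing down it reaches from about 0.35 to 0.775 m from the base axis. Payload 5.5 kg.
Tool frame: the origin (TCP) lies on the centre line of the jaws, within the pads' length; the fingertips stand 11 mm ahead of it and the grasp point (between the pads) lies 8 mm behind it (env.tip_extent is the distance from the TCP to the fingertips, in m); z points along the fingers, y is the line along which they close (so a half turn about z gives the same grasp; the last joint's range is limited). The gripper opens to 85 mm and grips with 20 to 120 N. Pads are 22 mm wide; open, the fingers measure 114 mm over their backs; the gripper's body (76 mm by 85 mm) begins 54 mm behind the grasp point. The pads swing forward as they close: fully open they stand 13 mm farther back than shut.
Start: joints at [1.019, 0.313, 0.046, 1.304, 0, 1.431], TCP at [0.23, 0.527, 0.242] pointing down, gripper open.
Joint ranges: [-2.76, 2.76], [-0.86, 1.69], [-1.03, 1.26], [-2.2, 2.34], [-1.47, 1.5], [-3.14, 3.14]. Speed limits (rad/s): [2.57, 2.57, 3.14, 3.14, 3.14, 3.14].

INTERFACE

Orientations are given as a unit quaternion [w, x, y, z].
In Python, from workcell import env gives the robot as it stands.
- The arm moves only by the shell command python3 -m jog 'ROWS' [FORCE]. ROWS is JSON, a list of rows, each a list of 5 numbers: the gripper's target within -1 to 1 (shut at 1, half-way at 0, fully open at -1), then the shift along the tool's x, y, z in m, then the turn about the tool's z in degrees. In form: [[fingers, tx, ty, tz, turn], ...]. A call has 1 to 5 rows; each row shifts and turns the commanded pose from where the row before left it, along the tool's axes as they then stand; what a row does not reach is not made up. A row lasts 1/12 s, in which the tool goes at most 41.7 mm and 7.16 degrees, less where a joint would pass 70% of its speed; a pose out of reach is approached as far as the arm can. A call is refused whole if a number of a shift passes 0.0417 or a number of a turn 7.16, either way. A call with a gripper value outside its range is refused whole. The fingers move at their own pace and stop on an object; FORCE is the grip in N (left out, the last holds). Time passes only in rows, so rows that do not move let the fingers close. It gives the time, the measured TCP pose, the force, the opening and the grip force at its end, in the units of the state.
- env.get_state(): the state, without advancing time (a new reading comes with each control period).
- env.read_camera(name): name is "scene" or "top" or "wrist"; returns a dict with "img" (480x640x3 uint8, red, green, blue), "fov_y" (degrees; the focal length in pixels is half the picture's height over the tangent of half this angle, whatever the lens; pixels are square), "cx", "cy" (the principal point, pixels), "T" (4x4, takes a point from camera to world coordinates). Camera axes: x right, y up, looking along -z (the intrinsics and any distortion apply to the point x, -y, -z); pixel columns grow to the right and rows downward; lengths in m; the calibration is good to about 2 mm. A picture is of the moment at which its call begins. There is no depth.
- env.hand_in(): hands the job in; it is judged then, once.
The state is a dict: "clock": time; "joint_pos": joint angles; "qvel": joint speeds; "tau": joint torques, N m; "tcp_pos": TCP position; "orientation": TCP orientation; "wrist_force": force on the tool from outside, world axes, zero at the start; "ft_torque": the same for the moment, N m; "finger_gap": finger opening in m; "grip_force": force on a finger pad.
Only numpy, scipy, OpenCV 4.12 (cv2) and the standard library are available. Lean on these libraries where they do the work, as an engineer would, in place of code of your own. Each camera call takes 0.05 s, during which the arm holds its last target. There are 200 camera calls.

TASK

One of the two white solvent bottles on the bench was left with its flip lid standing open. Push that lid over with the fingertips and press it gently down until it is fully shut, then take the hand away. Leave the bottle standing where it is, neither lifted, tipped nor shoved along, do not touch the shut bottle, and do not disturb the other things round the work.

Things in the scene. Friction and masses are not known exactly. Their poses are not given: they have to be found in the camera images.
- solvent_bottle: White round solvent bottle, loose, about 0.4 kg: body 66 mm across, white to 93 mm high, black neck, pale pump dish 62 mm across at 106 to 112 mm, and on top of it a pale round flip lid that stands open at the start. Origin: centre of the underside. z up; +x points to the lid's hinge side, -x to the side where the lid's free edge lies when shut. 119 mm high when shut.
- lid_hinge (a point): Middle of the lid's hinge pin, on the bottle's rim 29 mm toward the bottle's own +x, 113.5 mm above the bench. The pin runs along the bottle's y axis. Its axes are those of the bottle.
- lid_middle (a point): Centre of the lid's outer face (the top face when shut, at 119 mm; the face turned away from the bottle when it stands open). The lid is a disc 63 mm across and 6 mm thick; its free edge is 61 mm from the hinge pin. This point's z axis is the face's outward normal, its -x axis points from the hinge to the free edge.
- solvent_bottle_flip_lid (a joint): Angle of the lid, rad: 0 shut, 1.57 upright, 1.92 fully open (leaning back, away from the bottle). It starts between 1.4 and 1.85. A slightly stiff hinge: the lid stays at any angle, and about 0.4 N at its free edge moves it.
- shut_bottle: A second solvent bottle of the same make, 66 mm across, 119 mm high, loose, whose lid is already shut. Origin: centre of the underside. To be left alone.
- flux_bottle: Small amber dropper bottle with black cap, 35 mm across, 95 mm high, loose. Origin: centre of the underside. To be left alone.
- solder_reel: Blue and white reel of solder standing on its flange, 56 mm across, 43 mm high, loose. Origin: underside, 9 mm beside the centre. To be left alone.
- board: Green circuit board on four short posts, 56 x 82 x 17 mm, loose, the piece being cleaned. Origin: centre of the underside. To be left alone.
- acid_brush: Slim pale brush, 128 mm long along its y, 8 mm thick, lying flat, loose. Origin: centre of the underside. To be left alone.
- tweezers: Dark tweezers, 124 mm long along their y, 9 mm thick, lying flat, loose. Origin: centre of the underside. To be left alone.
Things that resemble listed ones, but are neither listed nor needed, are in the scene too. Leave any brown, turquoise or yellow look-alike of the solvent_bottle alone.

How it is judged:
On the way:
1. fingers on the bottle's lid press it shut (lid angle under 0.05 rad, at least 0.5 N) (value of joint solvent_bottle_flip_lid below 0.05 rad and contact force between the fingers and solvent_bottle above 0.5 N and distance between the grasp point and lid_middle below 0.065 m), for 0.1 s.
At the end, for the whole second after the job is handed in: The lid is shut (under 0.05 rad, its free edge less than 3 mm up), its bottle stands upright and still on the bench within 20 mm of where it was, and the other bottle, flux, solder, board, brush and tweezers are within 10 mm of their starts (value of joint solvent_bottle_flip_lid below 0.05 rad and distance of solvent_bottle from where it was at the start of the episode below 0.02 m and angle between solvent_bottle's own z axis and vertical below 0.05 rad and height (world z) of solvent_bottle below 0.004 m and linear speed of solvent_bottle below 0.02 m/s and distance of each of shut_bottle, flux_bottle, solder_reel, board, acid_brush, tweezers from where it was at the start of the episode below 0.01 m); the robot touches nothing.
It fails at once if the solvent bottle is lifted more than 6 mm (height (world z) of solvent_bottle above 0.006 m).
It fails at once if the solvent bottle is tipped more than 0.2 rad or shoved more than 20 mm (angle between solvent_bottle's own z axis and vertical above 0.2 rad or distance of solvent_bottle from where it was at the start of the episode above 0.02 m).
It fails at once if the solvent bottle or its lid is pressed with more than 30 N (contact force between the fingers and solvent_bottle above 30 N).
It fails at once if the shut bottle is touched (contact force between the fingers and shut_bottle above 1 N).
It fails at once if another thing beside the work is moved more than 10 mm (distance of any of shut_bottle, flux_bottle, solder_reel, board, acid_brush, tweezers from where it was at the start of the episode above 0.01 m).
It also fails if it takes over 40 s, if anything falls off the work surface, if the arm or the gripper's body presses on something with over 40 N, if the wrist force passes 120 N, or if a joint passes its speed limit or range.

## Working session

There is one attempt and no reset: what is moved stays moved. The work goes in short steps, Python scripts to look and compute and a shell command to move; the robot and the scene stay as the last step left them, time stands still between calls to the robot, and variables do not carry over. Pictures are saved under pics/ and viewed, at most 10 in all, crops included, and the job is handed in when it is done.

```bash
mkdir -p pics; ls; python3 - <<'E'
from workcell import env
import cv2,numpy as np
for n in("scene","top"):
    c=env.read_camera(n); cv2.imwrite(f"pics/{n}1.png",c["img"][:,:,::-1]); print(n,c["fov_y"],c["cx"],c["cy"],np.round(c["T"],4).tolist(),[k for k in c])
s=env.get_state(); print(s["tcp_pos"],s["orientation"],s["finger_gap"],env.tip_extent)
E
```

```text
pics
scene 46.93408052397466 318.3330768500451 239.10771976562705 [[-0.5385, 0.5399, -0.647, -0.094], [-0.8425, -0.3321, 0.4241, 0.3979], [0.0142, 0.7735, 0.6337, 0.6991], [0.0, 0.0, 0.0, 1.0]] ['img', 'fov_y', 'cx', 'cy', 'T']
top 50.130129024713234 321.2519554662989 240.7993409044316 [[-0.0132, 0.9919, -0.1261, 0.3862], [-0.9998, -0.0117, 0.0129, 0.0219], [0.0114, 0.1262, 0.9919, 0.9881], [0.0, 0.0, 0.0, 1.0]] ['img', 'fov_y', 'cx', 'cy', 'T']
[0.22991052 0.52654762 0.24148604] [-2.82235541e-04  2.04439135e-01  9.78878929e-01 -7.75863177e-04] 0.08577613983761216 0.011
```

View pics/scene1.png

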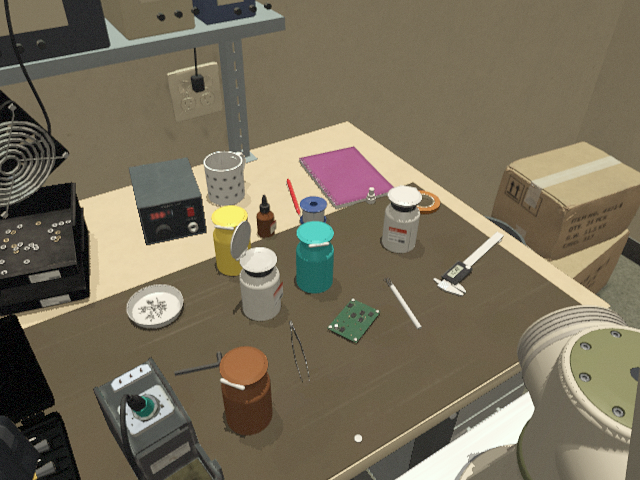

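View pics/top1.png

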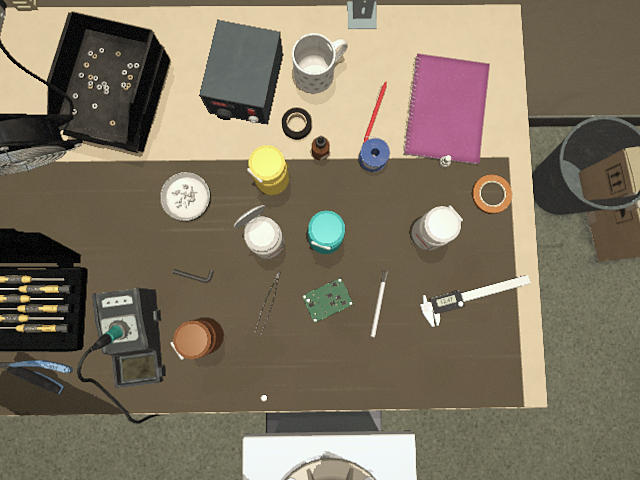

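The scene view shows the open bottle at about (262,285), with its lid standing at (241,238). In the top view its dish is at (263,235) and the lid at (249,216), up and to the left of it. The shut bottle is at (438,225), the yellow one at (268,165) and the teal one at (326,232). Next I'll measure the dish and lid.

```bash
cat > h.py <<'E'
import numpy as np,cv2
def ray(c,u,v):
    f=240/np.tan(np.radians(c["fov_y"]/2)); d=c["T"][:3,:3]@np.array([(u-c["cx"])/f,-(v-c["cy"])/f,-1]); return c["T"][:3,3],d
def onz(c,u,v,z):
    o,d=ray(c,u,v); return o+d*(z-o[2])/d[2]
def proj(c,p):
    f=240/np.tan(np.radians(c["fov_y"]/2)); q=c["T"][:3,:3].T@(np.array(p)-c["T"][:3,3]); return c["cx"]+f*q[0]/-q[2], c["cy"]-f*q[1]/-q[2]
E
python3 - <<'E'
from workcell import env
from h import *
t=env.read_camera("top");s=env.read_camera("scene")
a=cv2.resize(t["img"][180:280,210:310],(400,400),interpolation=cv2.INTER_CUBIC)
b=cv2.resize(s["img"][205:325,205:305],(400,480),interpolation=cv2.INTER_CUBIC)
o=np.zeros((480,800,3),np.uint8);o[:400,:400]=a;o[:,400:]=b[:, :400]
cv2.imwrite("pics/crop.png",o[:,:,::-1])
for n,u,v in(("dish",263,235),("lidbase",253,222),("shut",440,222),("yel",267,161),("teal",326,228)):print(n,onz(t,u,v,.112).round(3))
E
```

```text
dish [0.509 0.111 0.112]
lidbase [0.532 0.128 0.112]
shut [ 0.528 -0.196  0.112]
yel [0.64  0.104 0.112]
teal [0.52  0.002 0.112]
```

View pics/crop.png

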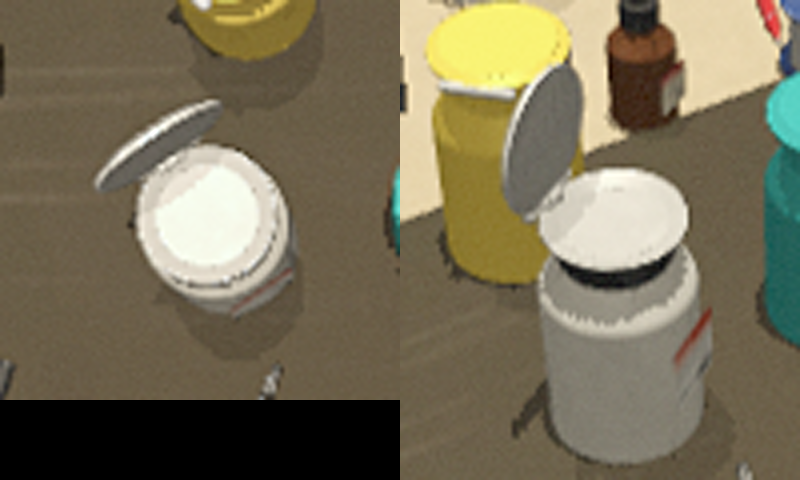

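The crop shows the dish centre at about (208,215), so (262,234) in the full image. The lid rim runs from (97,188) to (222,102), and its hinge side is up and to the left. I'll compute the yaw, lean and target, and turn the hand and close the fingers at the same time.

```bash
python3 - <<'E'
from workcell import env
from h import *
t=env.read_camera("top");s=env.read_camera("scene")
a=onz(t,234.3,227,.144);b=onz(t,265.5,205.5,.144);d=a-b;yaw=np.arctan2(-d[0],d[1])
C=onz(t,262,233.75,.112);C2=onz(s,205+213/4,205+220/4,.112)
C=(C+C2)/2*[1,1,1];u=np.array([np.cos(yaw),np.sin(yaw),0]);H=C+.029*u;H[2]=.1135
m=(a+b)/2
print(C,C2,np.degrees(yaw),H,"lid mid offset along u,v",(m-H)@u,(m-H)@[-u[1],u[0],0],"len",np.linalg.norm(d))
for th in(1.4,1.6,1.85):
    e=H+.061*np.array([-u[0]*np.cos(th),-u[1]*np.cos(th),np.sin(th)]);print(th,proj(t,e),proj(s,e))
E
python3 -m jog '[[1,0,0,0,6.4],[1,0,0,0,6.4],[1,0,0,0,6.4],[1,0,0,0,6.4],[1,0,0,0,6.4]]' 20
```

```text
[0.51117362 0.11375664 0.112     ] [0.5114099  0.11513549 0.112     ] 34.64481177948135 [0.53503169 0.13024278 0.1135    ] lid mid offset along u,v 0.0002739234929361179 -0.0014979486220511977 len 0.06288488218697381
1.4 (np.float64(250.59362301491592), np.float64(218.8776637335499)) (np.float64(246.1443768615027), np.float64(226.52948363239207))
1.6 (np.float64(246.2475739494505), np.float64(212.69899127340764)) (np.float64(239.14968072764373), np.float64(224.1320433243492))
1.85 (np.float64(241.17914839140747), np.float64(205.4734188744417)) (np.float64(230.75321787236658), np.float64(222.92714339706444))
clock: 0.72
tcp_pos: [0.2302, 0.5269, 0.2422]
orientation: [-0.0, 0.469, 0.883, -0.0]
wrist_force: [0.3, 0.1, -0.3]
finger_gap: 0.0253
grip_force: 0.0
```

```bash
python3 -m jog '[[1,-0.035,0.006,0,0],[1,-0.035,0.006,0,0],[1,-0.035,0.006,0,0],[1,-0.035,0.006,0,0],[1,-0.035,0.006,0,0]]'; python3 -m jog '[[1,-0.035,0.006,0,0],[1,-0.035,0.006,0,0],[1,-0.035,0.006,0,0],[1,-0.035,0.006,0,0],[1,-0.035,0.006,0,0]]'; python3 -m jog '[[1,-0.035,0.006,0,0],[1,-0.035,0.006,0,0],[1,-0.035,0.006,0,0],[1,-0.035,0.006,0,0],[1,0,0,0,0]]'
```

```text
clock: 1.13
tcp_pos: [0.3545, 0.3983, 0.2424]
orientation: [0.0, 0.466, 0.885, 0.0]
wrist_force: [0.5, 0.5, -0.4]
finger_gap: -0.0001
grip_force: 0.0
clock: 1.55
tcp_pos: [0.4784, 0.2706, 0.2424]
orientation: [0.0, 0.466, 0.885, 0.0]
wrist_force: [0.8, 1.1, -0.7]
finger_gap: 0.0
grip_force: 0.0
clock: 1.97
tcp_pos: [0.5806, 0.1655, 0.2415]
orientation: [0.001, 0.469, 0.883, -0.0]
wrist_force: [-0.2, 1.2, -0.5]
finger_gap: 0.0001
grip_force: 0.0
```

```bash
python3 -m jog '[[1,-0.002,0,0.018,0],[1,0,0,0.018,0],[1,0,0,0.018,0],[1,0,0,0.016,0],[1,0,0,0,0]]'; python3 - <<'E'
from workcell import env
import cv2,numpy as np
t=env.read_camera("top")["img"];s=env.read_camera("scene")["img"]
o=np.hstack([cv2.resize(x,(400,400)) for x in(t[150:270,190:310],s[190:310,190:310])])
cv2.imwrite("pics/c2.png",o[:,:,::-1])
E
```

```text
clock: 2.38
tcp_pos: [0.5751, 0.1683, 0.1686]
orientation: [-0.003, 0.466, 0.885, -0.002]
wrist_force: [-0.7, 0.0, -0.3]
finger_gap: -0.0004
grip_force: 0.0
```

View pics/c2.png

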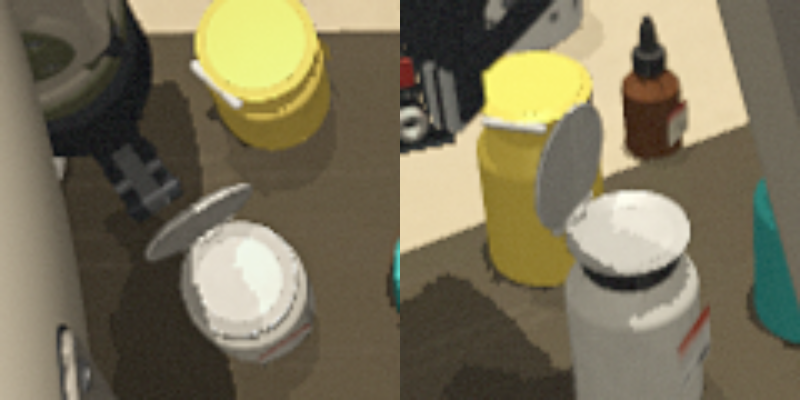

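```bash
python3 -m jog '[[1,-0.006,-0.01,0,0],[1,0,-0.01,0,0],[1,0,-0.008,0,0],[1,0,-0.006,0,0],[1,0,-0.006,0,0]]'; python3 -m jog '[[1,0,-0.006,0,0],[1,0,-0.006,0,0],[1,0,-0.006,0,0],[1,0,-0.006,0,0],[1,0,-0.006,0,0]]'; python3 - <<'E'
from workcell import env
import cv2,numpy as np
t=env.read_camera("top")["img"];s=env.read_camera("scene")["img"]
o=np.hstack([cv2.resize(x,(400,400)) for x in(t[150:270,190:310],s[190:310,190:310])])
cv2.imwrite("pics/c3.png",o[:,:,::-1])
E
```

```text
clock: 2.9
tcp_pos: [0.5478, 0.1405, 0.1734]
orientation: [0.001, 0.466, 0.885, 0.001]
wrist_force: [-1.0, 1.3, 1.0]
finger_gap: 0.0001
grip_force: 0.4
clock: 3.32
tcp_pos: [0.5226, 0.1238, 0.1722]
orientation: [-0.0, 0.466, 0.885, 0.0]
wrist_force: [0.7, 0.1, -0.6]
finger_gap: -0.0002
grip_force: 0.3
```

View pics/c3.png

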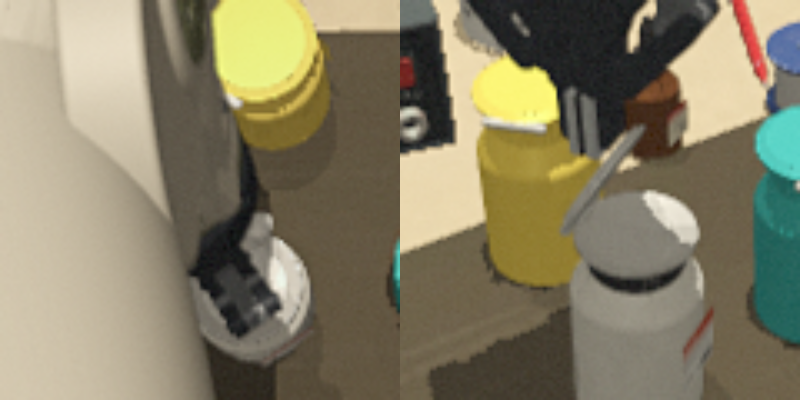

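```bash
python3 -m jog '[[1,0,-0.006,0,0],[1,0,-0.006,0,0],[1,0,-0.006,0.002,0],[1,0,-0.002,0.005,0],[1,0,0,0.005,0]]'; python3 -m jog '[[1,0,0,0.006,0],[1,0,0,0.006,0],[1,0,0,0.005,0],[1,0,0,0.003,0],[1,0,0,0,0]]'
```

```text
clock: 3.83
tcp_pos: [0.5062, 0.1124, 0.1601]
orientation: [0.0, 0.467, 0.885, 0.0]
wrist_force: [0.3, 0.2, 0.4]
finger_gap: -0.0
grip_force: 0.4
clock: 4.25
tcp_pos: [0.506, 0.1127, 0.1391]
orientation: [-0.001, 0.466, 0.885, -0.0]
wrist_force: [0.0, -0.2, 0.7]
finger_gap: -0.0002
grip_force: 0.0
```

```bash
python3 -m jog '[[1,0,0,0.003,0],[1,0,0,0.003,0],[1,0,0,0.002,0],[1,0,0,0,0],[1,0,0,0,0]]';  python3 -m jog '[[1,0,0,0.001,0],[1,0,0,0,0],[1,0,0,0,0]]'
```

```text
clock: 4.67
tcp_pos: [0.5066, 0.1128, 0.1322]
orientation: [-0.0, 0.466, 0.885, 0.0]
wrist_force: [0.1, 0.4, 0.1]
finger_gap: -0.0001
grip_force: 0.0
clock: 4.92
tcp_pos: [0.5067, 0.1127, 0.1313]
orientation: [0.0, 0.466, 0.885, 0.0]
wrist_force: [0.6, 0.3, -0.7]
finger_gap: 0.0002
grip_force: 0.0
```

```bash
for i in 1 2; do python3 -m jog '[[1,0,0,0.001,0],[1,0,0,0,0],[1,0,0,0,0]]' | grep -E 'tcp|wrist'; done; python3 - <<'E'
from workcell import env
import cv2
cv2.imwrite("pics/c4.png",cv2.resize(env.read_camera("scene")["img"][190:330,190:330],(500,500))[:,:,::-1])
E
```

```text
tcp_pos: [0.5066, 0.1127, 0.1303]
wrist_force: [-0.1, -0.1, -0.2]
tcp_pos: [0.5067, 0.1127, 0.1299]
wrist_force: [-1.5, 0.2, 5.0]
```

View pics/c4.png

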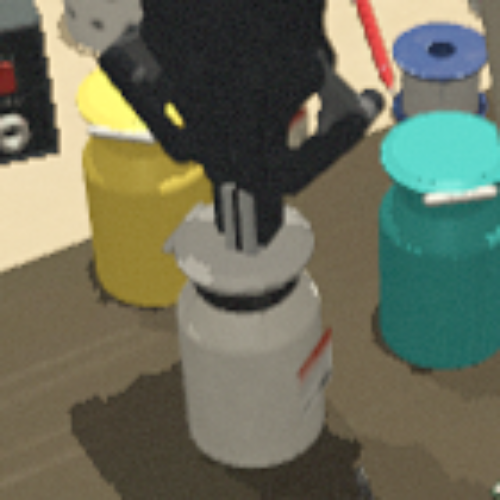

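The lid is flat under the fingertips (around (245,245)) and pressing with 5 N at the expected height. I'll press 0.5 mm more, hold, then retreat straight up.

```bash
python3 -m jog '[[1,0,0,0.0005,0],[1,0,0,0,0],[1,0,0,0,0],[1,0,0,0,0]]' | grep -E 'tcp|wrist'; python3 -m jog '[[1,0,0,-0.003,0],[1,0,0,-0.006,0],[1,0,0,-0.015,0],[1,0,0,-0.03,0],[1,0,0,-0.03,0]]'| grep -E 'tcp|wrist'; python3 -m jog '[[1,0.03,0,-0.02,0],[1,0.03,0,0,0],[1,0.03,0,0,0],[1,0.03,0,0,0],[1,0,0,0,0]]'| grep -E 'tcp|wrist'; python3 - <<'E'
from workcell import env
import cv2,numpy as np
t=env.read_camera("top")["img"];s=env.read_camera("scene")["img"]
o=np.hstack([cv2.resize(x,(400,300)) for x in(t,s)])
o2=np.hstack([cv2.resize(x,(400,300)) for x in(t[195:285,200:320],s[225:330,190:330])])
cv2.imwrite("pics/c5.png",np.vstack([o,o2])[:,:,::-1])
E
```

```text
tcp_pos: [0.5068, 0.1127, 0.1298]
wrist_force: [-1.8, -1.5, 7.9]
tcp_pos: [0.5056, 0.1126, 0.2128]
wrist_force: [0.4, 0.2, -0.1]
tcp_pos: [0.436, 0.2147, 0.2333]
wrist_force: [-0.8, -0.2, 0.5]
```

View pics/c5.png

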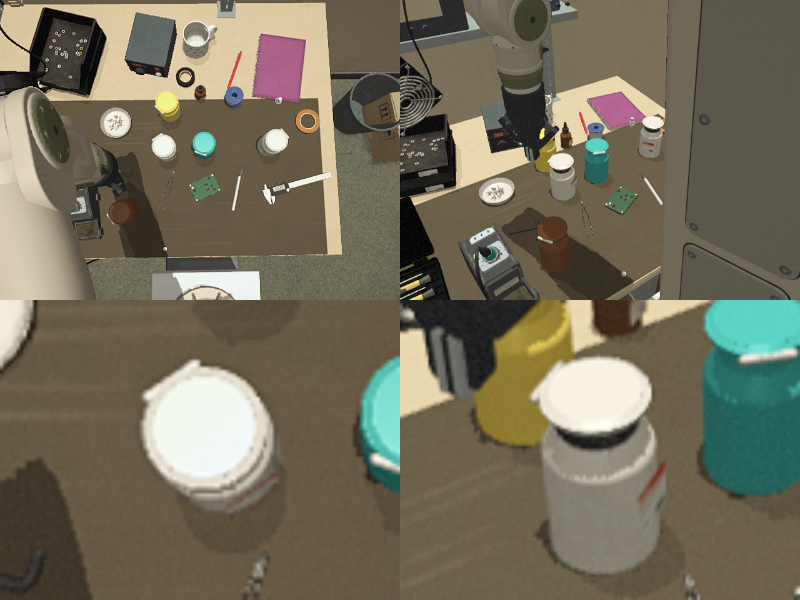

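The lid lies flat on the bottle (bottom panels, about (207,425) and (597,395)). The bottle stands in its place, the neighbours haven't moved and the hand is clear.

```bash
python3 -c "
from workcell import env
print(env.hand_in())"
```

```text
the job is handed in; nothing more can be done
None
```

The open solvent bottle's lid is pushed over and pressed shut at about 8 N, the hand is clear, the last pictures show the bottle and its neighbours where they were, and the job is handed in (no verdict was returned).

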